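Sweep the offcuts into the catch frame

TASK

Clear the bench by sweeping the three wood offcuts that lie to the right of the three-sided plywood catch frame (the rectangular block, the tapered wedge and the short strip of moulding) along the bench top and through its open mouth, until all three lie flat and wholly inside it. Push them with the closed fingertips: do not pick up, tip over or flick any of them, and leave the rubber stop, the thin wooden disc and the chuck key where they are.

Things in the scene. Friction and masses are not known exactly. Their poses are not given: they have to be found in the camera images.
- catch_frame: three-sided plywood frame fixed on the bench, no floor. Origin on the bench top, mid inside, z up. Open mouth faces its -y (robot's right): mouth line at y = -0.090, back wall's inner face at y = +0.090, side walls' inner faces at x = -0.110 and +0.110. Walls 12 mm thick, 32 mm high; steel brackets (24 mm high) outside the side walls reach x = +-0.147.
- block: rectangular beech block, bare wood, 35 x 62 x 21 mm (x, y, z), about 0.11 kg; loose on the bench right of the frame's mouth, its length at first within 40 degrees of the world x axis. Origin under its middle, z up, y along its length.
- block_end_a (a point): at y = +0.031 on the block's own y axis: its +y end, 7 mm above its underside
- block_end_b (a point): at y = -0.031 on the block's own y axis: its -y end, 7 mm above its underside
- wedge: wedge offcut, bare wood, 25 x 80 x 24 mm (x, y, z over all), tapering in plan: 25 mm wide at its -y end, 8 mm at its +y end (straight side at x = -0.0125), mass centre at x = -0.0035, y = -0.007, about 0.07 kg; loose on the bench right of the frame's mouth, its length at first within 40 degrees of the world x axis. Origin under its middle, z up, y along its length.
- wedge_end_a (a point): at y = +0.040 on the wedge's own y axis: its +y end, 7 mm above its underside
- wedge_end_b (a point): at y = -0.040 on the wedge's own y axis: its -y end, 7 mm above its underside
- strip: short scrap of moulding, bare wood, 20 x 50 x 14 mm (x, y, z), about 0.03 kg; loose on the bench right of the frame's mouth, its length at first within 40 degrees of the world x axis. Origin under its middle, z up, y along its length.
- strip_end_a (a point): at y = +0.025 on the strip's own y axis: its +y end, 7 mm above its underside
- strip_end_b (a point): at y = -0.025 on the strip's own y axis: its -y end, 7 mm above its underside
- stop: bystander: black rubber cylinder, 33 mm across, 26 mm high; origin at the centre of its underside, z up; stands loose to the robot's right front, to be left alone
- disc: bystander: thin round disc of bare wood, 77 mm across, 8 mm high; origin at the centre of its underside; loose on the far side, to be left alone
- key: bystander: black T-shaped steel chuck key lying flat, 85 x 72 x 18 mm; origin on the bench under its middle; loose on the far side, to be left alone

How it is judged:
By the outcome, as a careful person would: the job done as asked, in the order asked, and still so for the second after the job is handed in, with the robot touching nothing.
It also fails if it takes over 67 s, if anything falls off the work surface, if the arm or the gripper's body presses on something with over 40 N, if the wrist force passes 120 N, or if a joint passes its speed limit or range.

ROBOT

A 6-joint arm with a two-finger parallel gripper is mounted at the origin on a cart in front of the work surface, level with it; the furniture and walls round the work are solid. World frame = base frame: x ahead of the robot, y to its left, z up, the work surface at z = 0. Lengths are in m, angles in rad, forces in N, time in s.
With the tool pointing down it reaches from about 0.35 to 0.85 m from the base axis. Payload 8.1 kg.
Tool frame: the origin (TCP) lies at the centre of the arm's flange, where the gripper is bolted on; the fingertips stand 173 mm ahead of it and the grasp point (between the pads) lies 155 mm ahead of it; z points along the fingers, y is the line along which they close (so a half turn about z gives the same grasp; the last joint's range is limited). The gripper opens to 85 mm and grips with 20 to 120 N. Pads are 22 mm wide; open, the fingers measure 114 mm over their backs; the gripper's body (76 mm by 85 mm) begins 54 mm behind the grasp point. The pads swing forward as they close: fully open they stand 13 mm farther back than shut.
Start: joints at [1.18, 0.13, 1.488, -0, 1.523, -0.085], TCP at [0.181, 0.572, 0.405] pointing down, gripper open.
Joint ranges: [-2.96, 2.96], [-0.89, 2.26], [0.02, 2.5], [-1.34, 4.48], [0, 2.73], [-2.66, 2.66]. Speed limits (rad/s): [2.39, 2.39, 2.79, 3.14, 3.14, 3.14].

INTERFACE

Orientations are given as a rotation vector (axis times angle).
In Python, from cell import get_state, snapshot, camera_model, ticket gives the robot as it stands.
- The arm moves only by the tool jog_arm, never from a script. Its arguments are lists of equal length, an entry for each row: "grip": the finger opening in m, from 0 to 0.0854; "linear": the shift along the world's x, y, z in m, a list of three; "yaw": the turn about the world's z in rad. In form: {"grip": [grip, ...], "linear": [[x, y, z], ...], "yaw": [yaw, ...]}. A call has 1 to 20 rows; each row shifts and turns the commanded pose from where the row before left it; what a row does not reach is not made up. A row lasts 1/8 s, in which the tool goes at most 62.5 mm and 10.7 degrees, less where a joint would pass 70% of its speed; a pose out of reach is approached as far as the arm can. A call is refused whole if a number of a shift passes 0.0625 or a number of a turn 0.188, either way. A call with a gripper value outside its range is refused whole. The fingers move at their own pace and stop on an object; "force" is the grip in N (left out, the last holds). Time passes only in rows, so rows that do not move let the fingers close. It gives the time, the measured TCP pose, the force, the opening and the grip force at its end, in the units of the state.
- get_state(): the state, without advancing time (a new reading comes with each control period).
- snapshot(name): name is "scene" or "top" or "wrist"; returns the picture (384x512x3 uint8, red, green, blue); there is no depth.
- camera_model(name): a dict with "fx", "fy", "cx", "cy" (pixels), "position" and "rotation" of the camera in the world; the wrist camera has in their place "T_tool_cam" (4x4, takes a point from camera to tool coordinates, whose origin is the TCP and whose axes are the flange's). Camera axes: x right, y down, z forward; pixel columns grow to the right and rows downward; lengths in m; the calibration is good to about 2 mm. A picture is of the moment at which its call begins: read the wrist's pose just before it. camera_model takes no time and is no camera call.
- ticket.finish_job(): hands the job in; it is judged then, once.
The state is a dict: "clock": time; "q": joint angles; "qvel": joint speeds; "effort": joint torques, N m; "tool_pos": TCP position; "tool_rot": TCP orientation; "contact_force": force on the tool from outside, world axes, zero at the start; "torque": the same for the moment, N m; "grip_width": finger opening in m; "grip_force": force on a finger pad.
Only numpy, scipy, OpenCV 4.12 (cv2) and the standard library are available. Lean on these libraries where they do the work, as an engineer would, in place of code of your own. Each camera call takes 0.05 s, during which the arm holds its last target. There are 200 camera calls.

## Working session

There is one attempt and no reset: what is moved stays moved. The work goes in short steps, Python scripts to look and compute and a tool call to move; the robot and the scene stay as the last step left them, time stands still between calls to the robot, and variables do not carry over. Pictures are saved under pics/ and viewed, at most 10 in all, crops included, and the job is handed in when it is done.

Besides the shell and the picture viewer there is one more tool, called after "Request:" as name(argument=value, ...), one argument or row to a line, values as JSON. jog_arm: Moves the arm, as the interface text tells. Its arguments: {"type":"object","properties":{"grip":{"type":"array"},"linear":{"type":"array"},"yaw":{"type":"array"},"force":{"type":"number"}},"required":["grip","linear","yaw"]}

```bash
mkdir -p pics; ls; python3 - <<'E'
from cell import *
import cv2,numpy as np
np.set_printoptions(precision=4,suppress=True)
s=get_state();print({k:s[k] for k in('clock','tool_pos','tool_rot','grip_width','contact_force')})
for n in('scene','top'):
    im=snapshot(n);cv2.imwrite(f'pics/{n}0.png',im[:,:,::-1]);m=camera_model(n);print(n,m)
print(camera_model('wrist'))
E
```

```text
pics
{'clock': 0.0, 'tool_pos': array([0.1805, 0.572 , 0.4036]), 'tool_rot': array([-0.4784, -3.1045,  0.0028]), 'grip_width': 0.08531564035918618, 'contact_force': array([ 0.4108, -0.0312, -0.2852])}
scene {'fx': 398.9994762422342, 'fy': 398.9994762422342, 'cx': 256.84696322987054, 'cy': 192.80985952011991, 'position': array([ 0.0793, -0.6839,  0.4159]), 'rotation': array([-1.9214,  0.6352, -0.4081])}
top {'fx': 407.84235802884746, 'fy': 407.84235802884746, 'cx': 252.9376477327019, 'cy': 190.0915667968855, 'position': array([ 0.4038, -0.0111,  1.2447]), 'rotation': array([-2.1312,  2.1309, -0.1521])}
{'fx': 330.0465863775784, 'fy': 330.0465863775784, 'cx': 253.44278732042838, 'cy': 189.9960352138413, 'T_tool_cam': array([[-0.0006, -0.9546, -0.2979,  0.0768],
       [ 1.    , -0.0003, -0.0012, -0.0007],
       [ 0.0011, -0.2979,  0.9546,  0.0305],
       [ 0.    ,  0.    ,  0.    ,  1.    ]])}
```

View pics/top0.png

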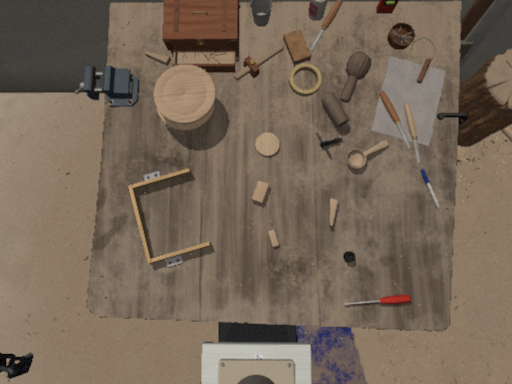

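View pics/scene0.png

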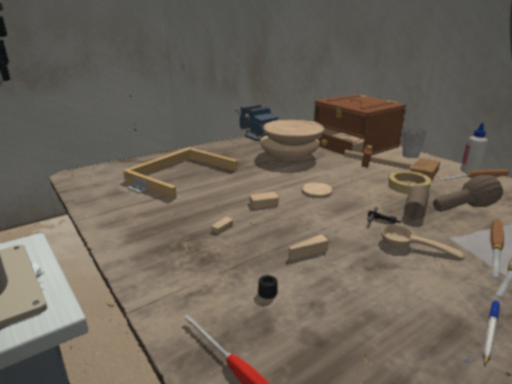

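The top view has the frame around (170,215) with its mouth facing right. The block is at (260,192), the strip at (273,239), the wedge at (333,212), the disc at (267,144), the key at (330,142) and the stop at (349,257). The scene view shows the block at (264,200), the strip at (222,226), the wedge at (308,248) and the stop at (267,287).

```bash
cat > h.py <<'E'
from cell import *
import cv2,numpy as np
from scipy.spatial.transform import Rotation as R
np.set_printoptions(precision=4,suppress=True)
def cam(n,s=None):
    m=camera_model(n);K=np.array([[m['fx'],0,m['cx']],[0,m['fy'],m['cy']],[0,0,1]])
    if n=='wrist':
        T=m['T_tool_cam'];Rt=R.from_rotvec(s['tool_rot']).as_matrix()
        return K,Rt@T[:3,:3],Rt@T[:3,3]+s['tool_pos']
    r=np.array(m['rotation']);return K,(R.from_rotvec(r).as_matrix() if r.shape==(3,) else r),np.array(m['position'])
def rays(c,uv):
    K,Rm,p=c;uv=np.atleast_2d(uv).astype(float)
    return p,(np.c_[uv,np.ones(len(uv))]@np.linalg.inv(K).T)@Rm.T
def plane(c,uv,z):
    p,d=rays(c,uv);return (p+d*((z-p[2])/d[:,2:]))[:,:2]
def tri(c1,a,c2,b):
    p,d=rays(c1,a);q,e=rays(c2,b);d=d[0];e=e[0]
    t=np.linalg.lstsq(np.c_[d,-e],q-p,rcond=None)[0];x=p+d*t[0];y=q+e*t[1]
    return (x+y)/2,np.linalg.norm(x-y)
E
python3 - <<'E'
from h import *
for n in('top','scene'):
    im=cv2.imread(f'pics/{n}0.png');b,g,r=[im[:,:,i].astype(int) for i in range(3)]
    v=(r-b>45)&(r>140) if n=='top' else (r-b>42)&(r>120)
    k,lab,st,ce=cv2.connectedComponentsWithStats(v.astype(np.uint8))
    for i in range(1,k):
        if st[i,4]>40:
            cs,_=cv2.findContours((lab==i).astype(np.uint8),0,1);print(n,st[i],ce[i],cv2.minAreaRect(cs[0]))
        
    for (x,y) in ([(260,192),(333,205),(273,239),(250,215)] if n=='top' else [(264,200),(264,204),(308,248),(222,226),(240,240)]):print(im[y,x])
    crop=im[110:280,115:365] if n=='top' else im[140:310,115:345]
    cv2.imwrite(f'pics/{n}c.png',cv2.resize(crop,None,fx=3.2,fy=3.2,interpolation=2))
E
```

```text
top [ 154   53   61   70 2844] [183.6312  92.6473] ((182.63113403320312, 94.44261169433594), (58.64089584350586, 64.91470336914062), 39.80556869506836)
top [183  53  51  11 351] [209.3704  58.5071] ((208.0, 58.0), (10.0, 50.0), 90.0)
top [289  63  32  30 262] [304.6985  77.7328] ((304.5, 77.5), (29.0, 31.0), 90.0)
top [405 104  11  33 115] [410.0261 118.7913] ((410.5000305175781, 120.00001525878906), (32.7423095703125, 4.365641117095947), 75.96376037597656)
top [256 133  23  22 411] [266.9294 143.4988] ((267.0, 143.5), (21.0, 22.0), 90.0)
top [363 140  25  16 100] [375.86 147.15] ((375.00006103515625, 147.50001525878906), (4.472135543823242, 26.385601043701172), 63.43495178222656)
top [458 146   8  14  63] [460.4762 151.8254] ((459.5344543457031, 152.41378784179688), (7.613508701324463, 11.513110160827637), 21.801406860351562)
top [350 154  15  13 127] [356.9213 160.378 ] ((356.84613037109375, 160.76922607421875), (12.203404426574707, 12.203404426574707), 56.3099365234375)
top [128 169  81  95 713] [157.5245 220.3731] ((167.39971923828125, 215.63894653320312), (80.88198852539062, 64.
[... 1999 characters left out ...]
0  28 216] [497.4907 232.037 ] ((497.5, 232.5), (9.0, 27.0), 0.0)
scene [385 233  24   8 109] [396.1743 237.0092] ((396.5, 237.0), (23.337820053100586, 5.687368392944336), 11.309932708740234)
scene [290 235  37  14 192] [310.0521 241.2448] ((307.558837890625, 241.23529052734375), (7.033533096313477, 36.865413665771484), 75.96376037597656)
scene [411 234  52  22 205] [437.9707 244.722 ] ((436.5068359375, 244.48118591308594), (55.10204315185547, 5.162065029144287), 19.885164260864258)
scene [227 353  44  31 501] [247.3653 369.1098] ((248.2173614501953, 369.8028869628906), (49.85797119140625, 11.989307403564453), 43.02506637573242)
[ 74  92 107]
[65 80 93]
[62 77 88]
[ 90 111 127]
[103 120 134]
```

View pics/topc.png

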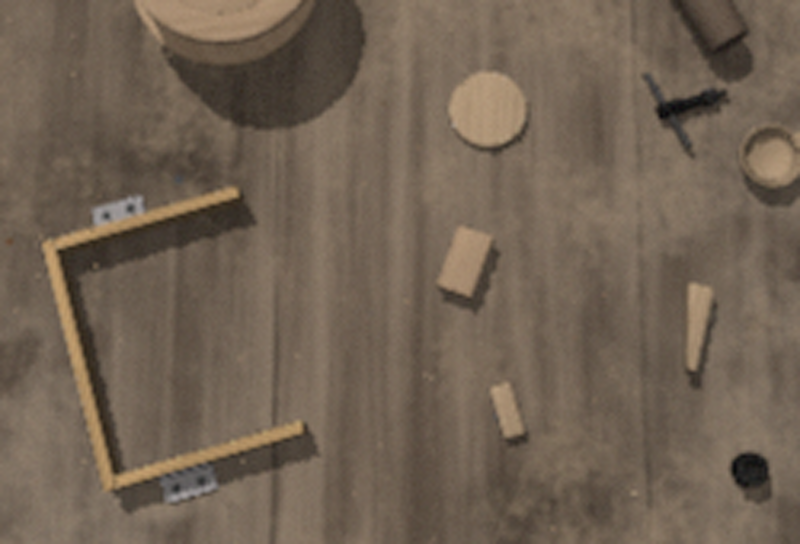

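```bash
cat >> h.py <<'E'
def blobs(im,v,amin=30):
    k,lab,st,ce=cv2.connectedComponentsWithStats(v.astype(np.uint8))
    return [((lab==i),st[i],ce[i]) for i in range(1,k) if st[i,4]>amin]
def topmask(im): # bgr
    b,g,r=[im[:,:,i].astype(int) for i in range(3)];return (r-b>42)&(r>132)
def pose(c,m,z):  # centroid, long axis angle, extents of mask on plane z
    cs,_=cv2.findContours(m.astype(np.uint8),0,1);uv=np.argwhere(m)[:,::-1]
    P=plane(c,uv,z);ctr=P.mean(0);w,V=np.linalg.eigh(np.cov((P-ctr).T));a=np.arctan2(V[1,1],V[0,1])
    e=(P-ctr)@V;return ctr,np.degrees((a+np.pi/2)%np.pi-np.pi/2),np.sqrt(12*w)[::-1]
E
python3 - <<'E'
from h import *
ct,cs=cam('top'),cam('scene')
for nm,a,b in(('block',(259.65,190.8),(263.7,195.56)),('strip',(272.9,237.4),(221.8,221.9)),('wedge',(332.6,210.2),(309.0,241.24)),('disc',(266.93,143.5),(316.97,188.1))):
    print(nm,*tri(ct,a,cs,b))
im=cv2.imread('pics/top0.png')
for (m,st,ce) in blobs(im,topmask(im)):
    for nm,p,z in(('block',(259,191),.021),('wedge',(332,209),.024),('strip',(273,237),.014),('disc',(267,143),.008)):
        if np.hypot(*(ce-p))<5: print(nm,st[4],*pose(ct,m,z))
    if np.hypot(*(ce-(157,220)))<8:
        c,_=cv2.findContours(m.astype(np.uint8),0,1);c=max(c,key=cv2.contourArea)
        P=plane(ct,c[:,0,:],.032);r=cv2.minAreaRect((P*1000).astype(np.float32));print('frame',r,cv2.boxPoints(r))
g=im.max(2)
dk=(g<45);dk[:125]=0;dk[275:]=0;dk[:,310:][:, 60:]=0;dk[:,:310]=0
for m,st,ce in blobs(im,dk,15): print('dark',st,ce,plane(ct,ce,.02))
E
```

```text
block [ 0.5983 -0.0114  0.0199] 0.0007614497461569799
strip [ 0.4577 -0.0509  0.013 ] 0.0005563657158307147
wedge [ 0.538  -0.2296  0.0246] 0.0004070500380802522
disc [ 0.7502 -0.0344  0.0071] 0.0009378059203052068
disc 426 [ 0.7502 -0.0339] 63.69055367389703 [0.0649 0.0634]
frame ((524.7821655273438, 263.9600830078125), (243.8819122314453, 191.38510131835938), 16.676897048950195) [[380.5089 320.6337]
 [435.4315 137.2986]
 [669.0554 207.2864]
 [614.1328 390.6216]]
block 223 [ 0.5978 -0.0113] -21.5064323410594 [0.0612 0.0339]
wedge 127 [ 0.5419 -0.2288] -8.195971649772993 [0.0739 0.0169]
strip 97 [ 0.4574 -0.0503] 17.261779423376414 [0.0479 0.018 ]
dark [321 139  20   8  73] [329.5068 142.2055] [[ 0.7498 -0.2272]]
dark [344 252  11  10  91] [348.8681 256.5055] [[ 0.4012 -0.2744]]
```

The heights agree with the text: 20, 13, 24.6 and 7 mm. The frame origin is at about (0.5265, 0.258) with a yaw of 16.7°. I'll go to a point behind the block with the fingers closed and tool x along the push heading.

Request:
jog_arm(
  grip=[0,0,0,0,0,0,0,0,0,0,0,0,0,0,0],
  linear=[
    [0.031,-0.048,-0.012],
    [0.031,-0.048,-0.012],
    [0.031,-0.048,-0.012],
    [0.031,-0.048,-0.012],
    [0.031,-0.048,-0.012],
    [0.031,-0.048,-0.012],
    [0.031,-0.048,-0.012],
    [0.031,-0.048,-0.012],
    [0.031,-0.048,-0.012],
    [0.031,-0.048,-0.012],
    [0.031,-0.048,-0.012],
    [0.031,-0.048,-0.012],
    [0.029,-0.048,-0.012],
    [0,0,0],
    [0,0,0],
  ],
  yaw=[-0.126,-0.126,-0.126,-0.126,-0.126,-0.126,-0.126,-0.126,-0.126,-0.126,-0.126,-0.126,-0.126,0,0],
)

```text
clock: 1.98
tool_pos: [0.5812, -0.0517, 0.248]
tool_rot: [-2.593, -1.77, 0.001]
contact_force: [-0.5, 0.2, -0.1]
grip_width: 0.0002
grip_force: 0.0
```

```bash
python3 - <<'E'
from h import *
s=get_state();im=snapshot('wrist')[:,:,::-1];cv2.imwrite('pics/w1.png',im)
X=R.from_rotvec(s['tool_rot']).as_matrix();print(s['clock'],s['tool_pos'],np.degrees(np.arctan2(X[1,0],X[0,0])),X[:,2],s['grip_width'],s['contact_force'])
E
```

```text
1.975 [ 0.5812 -0.0517  0.248 ] 68.63711896498499 [-0.0016  0.0007 -1.    ] 0.00021983568736854523 [-0.5177  0.1595 -0.1057]
```

View pics/w1.png

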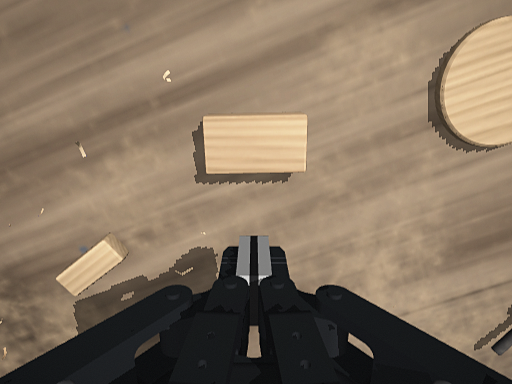

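The wrist view shows the block squarely ahead of the closed fingers, with its top face at columns 204–306 and rows 115–173. The tips are at (255,240), the strip is at lower left and the disc's edge at right. Next I'll refine the block's pose and plan its path.

```bash
cat >> h.py <<'E'
FO=np.array([.5265,.258]);FA=np.radians(16.7);FR=np.array([[np.cos(FA),-np.sin(FA)],[np.sin(FA),np.cos(FA)]])
def f2w(p): return FO+FR@np.array(p)
def w2f(p): return FR.T@(np.array(p)-FO)
def yawof(s): X=R.from_rotvec(s['tool_rot']).as_matrix();return np.arctan2(X[1,0],X[0,0])
def plan(C,h,d,segs,step,tool): # segs: (length, turn rad); object centre moves along heading; returns rows
    # tool: current commanded (x,y,yaw)
    C=np.array(C,float);rows=[];cur=np.array(tool,float);pts=[]
    for L,t in segs:
        n=max(1,int(np.ceil(L/step)))
        for i in range(n):
            C=C+L/n*np.array([np.cos(h+t/n/2),np.sin(h+t/n/2)]);h+=t/n
            p=np.r_[C-d*np.array([np.cos(h),np.sin(h)]),h]
            r=np.round(p-cur,3);r[:2]=np.round(r[:2],4);cur=cur+r;rows.append(r);pts.append(C)
    print('lin',[[round(float(r[0]),4),round(float(r[1]),4),0] for r in rows]);print('yaw',[round(float(r[2]),3) for r in rows])
    print('end C',C,'frame',w2f(C),'h',np.degrees(h));return cur
E
python3 - <<'E'
from h import *
s=get_state();c=cam('wrist',s);im=cv2.imread('pics/w1.png')
cn=plane(c,[(203.5,115),(306.5,115),(306.5,173),(203.5,173)],.021);print(cn,cn.mean(0),np.linalg.norm(cn[0]-cn[1]),np.linalg.norm(cn[1]-cn[2]),np.degrees(np.arctan2(*(cn[2]-cn[3])[::-1])))
st=plane(c,[(56,279),(104,234),(127,252),(78,296)],.014);print('strip',st,st.mean(0),np.degrees(np.arctan2(*(st[1]-st[0])[::-1])))
print('tip front',plane(c,[(240,236),(269,236)],.248-.173))
# RGB sanity of frame in top
C=cn.mean(0);h=np.radians(68.6);G=f2w((.05,.05));print('goal',G)
Rr=.12;ctr=C+Rr*np.array([-np.sin(h),np.cos(h)]);v=G-ctr;D=np.linalg.norm(v);hf=np.arctan2(v[1],v[0])+np.arcsin(Rr/D)
L=np.sqrt(D*D-Rr*Rr);print('L',L,np.degrees(hf))
t=s['tool_pos'];plan(C,h,.0285,[(Rr*(hf-h),hf-h),(L,0)],.011,(t[0]-0,t[1],yawof(s)))
E
```

```text
[[ 0.5749  0.0154]
 [ 0.6309 -0.0065]
 [ 0.6198 -0.0397]
 [ 0.5607 -0.0166]] [ 0.5966 -0.0119] 0.06013000379253371 0.034954499408095176 -21.320193768324067
strip [[ 0.4303 -0.0507]
 [ 0.479  -0.0323]
 [ 0.4872 -0.0501]
 [ 0.4376 -0.0687]] [ 0.4585 -0.0504] 20.65618700719917
tip front [[ 0.5773 -0.0412]
 [ 0.5902 -0.0462]]
goal [0.56   0.3203]
L 0.27273510122619155 99.13540444629511
lin [[0.011, 0.022, 0], [0.005, 0.01, 0], [0.004, 0.01, 0], [0.003, 0.01, 0], [0.002, 0.011, 0], [0.002, 0.011, 0], [-0.002, 0.011, 0], [-0.002, 0.011, 0], [-0.002, 0.01, 0], [-0.001, 0.011, 0], [-0.002, 0.011, 0], [-0.002, 0.011, 0], [-0.001, 0.01, 0], [-0.002, 0.011, 0], [-0.002, 0.011, 0], [-0.002, 0.011, 0], [-0.001, 0.01, 0], [-0.002, 0.011, 0], [-0.002, 0.011, 0], [-0.002, 0.011, 0], [-0.001, 0.011, 0], [-0.002, 0.01, 0], [-0.002, 0.011, 0], [-0.002, 0.011, 0], [-0.001, 0.011, 0], [-0.002, 0.01, 0], [-0.002, 0.011, 0], [-0.001, 0.011, 0], [-0.002, 0.011, 0], [-0.002, 0.01, 0], [-0.002, 0.011, 0]]
yaw [0.087, 0.089, 0.089, 0.089, 0.088, 0.089, 0.0, 0.0, 0.0, 0.0, 0.0, 0.0, 0.0, 0.0, 0.0, 0.0, 0.0, 0.0, 0.0, 0.0, 0.0, 0.0, 0.0, 0.0, 0.0, 0.0, 0.0, 0.0, 0.0, 0.0, 0.0]
end C [0.56   0.3203] frame [0.05 0.05] h 99.13540444629514
```

Request:
jog_arm(
  grip=[0,0,0,0,0,0,0,0],
  linear=[
    [0,0,-0.025],
    [0,0,-0.025],
    [0,0,-0.018],
    [0.0018,0.0046,0],
    [0.0018,0.0046,0],
    [0.0018,0.0046,0],
    [0.0018,0.0046,0],
    [0,0,0],
  ],
  yaw=[0,0,0,0,0,0,0,0],
)

```text
clock: 3.02
tool_pos: [0.5891, -0.033, 0.1811]
tool_rot: [2.594, 1.771, 0.001]
contact_force: [0.2, -0.3, 0.1]
grip_width: 0.0002
grip_force: 0.0
```

```bash
python3 - <<'E'
from h import *
s=get_state();c=cam('wrist',s);im=np.ascontiguousarray(snapshot('wrist')[:,:,::-1]);cv2.imwrite('pics/w2.png',im)
print(s['tool_pos'],s['contact_force'])
b,g,r=[im[:,:,i].astype(int) for i in range(3)];m=(r-b>35)&(r>165)
for q,st,ce in blobs(im,m,1500): print(st,ce,pose(c,q,.021))
E
```

```text
[ 0.5891 -0.033   0.1811] [ 0.1746 -0.2902  0.108 ]
[  83    0  309  116 6627] [243.0201  51.5957] (array([0.6165, 0.0502]), np.float64(-1.7430512143818244), array([0.0942, 0.0088]))
[  178    45   314   198 27750] [333.3253 157.9755] (array([ 0.6347, -0.    ]), np.float64(7.019356065482704), array([0.1221, 0.0461]))
[  43  206  130   78 2285] [108.3387 248.081 ] (array([ 0.5325, -0.0021]), np.float64(5.382818072532492), array([0.0639, 0.0108]))
[ 371  257  120   66 2078] [429.8412 283.3677] (array([ 0.6593, -0.0706]), np.float64(5.704115862451383), array([0.0494, 0.0126]))
```

View pics/w2.png

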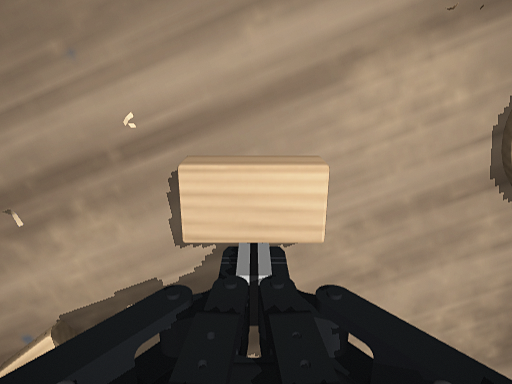

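The block is centred on the tips (columns 180–328, near edge at row 242) and almost touching. I'll plan the push from here.

```bash
cat >> h.py <<'E'
def arcplan(C,h,d,G,Rr,step,tool,sgn=1):
    C=np.array(C);G=np.array(G);ctr=C+sgn*Rr*np.array([-np.sin(h),np.cos(h)]);v=G-ctr;D=np.linalg.norm(v)
    hf=np.arctan2(v[1],v[0])+sgn*np.arcsin(Rr/D);L=np.sqrt(D*D-Rr*Rr)
    return plan(C,h,d,[(Rr*abs(hf-h),hf-h),(L,0)],step,tool)
E
python3 - <<'E'
from h import *
s=get_state();h=yawof(s);t=s['tool_pos'][:2];d=.027
arcplan(t+d*np.array([np.cos(h),np.sin(h)]),h,d,f2w((.05,.055)),.13,.0105,(*t,h))
E
```

```text
lin [[0.005, 0.009, 0], [0.005, 0.009, 0], [0.004, 0.01, 0], [0.003, 0.01, 0], [0.002, 0.01, 0], [0.002, 0.01, 0], [0.0, 0.011, 0], [-0.001, 0.01, 0], [-0.002, 0.01, 0], [-0.002, 0.01, 0], [-0.002, 0.01, 0], [-0.002, 0.01, 0], [-0.001, 0.011, 0], [-0.002, 0.01, 0], [-0.002, 0.01, 0], [-0.002, 0.01, 0], [-0.002, 0.01, 0], [-0.001, 0.01, 0], [-0.002, 0.01, 0], [-0.002, 0.01, 0], [-0.002, 0.01, 0], [-0.002, 0.011, 0], [-0.002, 0.01, 0], [-0.001, 0.01, 0], [-0.002, 0.01, 0], [-0.002, 0.01, 0], [-0.002, 0.01, 0], [-0.002, 0.01, 0], [-0.001, 0.01, 0], [-0.002, 0.01, 0], [-0.002, 0.011, 0], [-0.002, 0.01, 0], [-0.002, 0.01, 0]]
yaw [0.079, 0.078, 0.079, 0.078, 0.079, 0.078, 0.079, 0.0, 0.0, 0.0, 0.0, 0.0, 0.0, 0.0, 0.0, 0.0, 0.0, 0.0, 0.0, 0.0, 0.0, 0.0, 0.0, 0.0, 0.0, 0.0, 0.0, 0.0, 0.0, 0.0, 0.0, 0.0, 0.0]
end C [0.5586 0.3251] frame [0.05  0.055] h 100.16239459667338
```

Request:
jog_arm(
  grip=[0,0,0,0,0,0,0,0,0,0,0,0,0,0,0],
  linear=[
    [0.0025,0.0045,0],
    [0.0025,0.0045,0],
    [0.005,0.009,0],
    [0.004,0.01,0],
    [0.003,0.01,0],
    [0.002,0.01,0],
    [0.002,0.01,0],
    [0.0,0.011,0],
    [-0.001,0.01,0],
    [-0.002,0.01,0],
    [-0.002,0.01,0],
    [-0.002,0.01,0],
    [-0.002,0.01,0],
    [-0.001,0.005,0],
    [0,0,0],
  ],
  yaw=[0.04,0.04,0.078,0.079,0.078,0.079,0.078,0.079,0,0,0,0,0,0,0],
)

```text
clock: 4.95
tool_pos: [0.5997, 0.091, 0.1807]
tool_rot: [-2.014, -2.411, -0.0]
contact_force: [0.1, -0.3, 0.2]
grip_width: -0.0001
grip_force: 0.0
```

```bash
cat >> h.py <<'E'
def wristblob(name,z,lo=1200):
    s=get_state();c=cam('wrist',s);im=np.ascontiguousarray(snapshot('wrist')[:,:,::-1]);cv2.imwrite(f'pics/{name}.png',im)
    h=yawof(s);print('tool',s['clock'],s['tool_pos'],'yaw',np.degrees(h),'F',s['contact_force'])
    b,g,r=[im[:,:,i].astype(int) for i in range(3)];m=((r-b>45)&(r>180)).astype(np.uint8)
    m=cv2.morphologyEx(m,cv2.MORPH_OPEN,np.ones((5,5)))>0
    for q,st,ce in blobs(im,m,lo):
        cs,_=cv2.findContours(q.astype(np.uint8),0,1);P=plane(c,max(cs,key=len)[:,0],z)
        H=np.array([[np.cos(h),np.sin(h)],[-np.sin(h),np.cos(h)]])
        rr=cv2.minAreaRect((P*1000).astype(np.float32));cc=np.array(rr[0])/1000
        print(st,'c',cc,'size',np.round(rr[1],1),'ang',round(rr[2],1),'rel fwd/left',H@(cc-s['tool_pos'][:2]),'frame',w2f(cc))
    return s,c,im
E
python3 - <<'E'
from h import *
wristblob('w3',.021)
E
```

```text
tool 4.95 [0.5997 0.091  0.1807] yaw 100.23117976989444 F [ 0.0838 -0.3374  0.2373]
[ 188   35  117   43 2011] c [0.5815 0.1779] size [12.7 43.4] ang 88.7 rel fwd/left [0.0887 0.0024] frame [ 0.0297 -0.0925]
[   1  134  195   36 3522] c [0.5293 0.1309] size [75.8 10.9] ang 3.6 rel fwd/left [0.0517 0.0622] frame [-0.0338 -0.1226]
[  178   164   334    79 16379] c [0.6317 0.1264] size [138.5  34.4] ang 10.2 rel fwd/left [ 0.0291 -0.0378] frame [ 0.063  -0.1563]
```

The block is tracking square to the fingers. I'll continue straight in.

Request:
jog_arm(
  grip=[0,0,0,0,0,0,0,0,0,0,0,0,0,0,0,0,0,0,0,0],
  linear=[
    [-0.001,0.006,0],
    [-0.0019,0.0105,0],
    [-0.0019,0.0105,0],
    [-0.0019,0.0105,0],
    [-0.0019,0.0105,0],
    [-0.0019,0.0105,0],
    [-0.0019,0.0105,0],
    [-0.0019,0.0105,0],
    [-0.0019,0.0105,0],
    [-0.0019,0.0105,0],
    [-0.0019,0.0105,0],
    [-0.0019,0.0105,0],
    [-0.0019,0.0105,0],
    [-0.0019,0.0105,0],
    [-0.0019,0.0105,0],
    [-0.0019,0.0105,0],
    [-0.0019,0.0105,0],
    [-0.0019,0.0105,0],
    [-0.0019,0.0105,0],
    [-0.0019,0.0105,0],
  ],
  yaw=[0,0,0,0,0,0,0,0,0,0,0,0,0,0,0,0,0,0,0,0],
)

```text
clock: 7.5
tool_pos: [0.5626, 0.2967, 0.1807]
tool_rot: [-2.015, -2.41, 0.0]
contact_force: [0.1, -1.7, 1.2]
grip_width: 0.0003
grip_force: 0.6
```

```bash
python3 - <<'E'
from h import *
wristblob('w4',.021)
E
```

```text
tool 7.5 [0.5626 0.2967 0.1807] yaw 100.19689550539101 F [ 0.1484 -1.6511  1.1658]
[    0    69   451    84 14963] c [0.536  0.3599] size [175.2  12.3] ang 16.6 rel fwd/left [0.0668 0.015 ] frame [0.0384 0.0948]
[ 411  105   37  230 6051] c [0.6318 0.3256] size [ 11.5 106.6] ang 16.8 rel fwd/left [ 0.0161 -0.0733] frame [0.1203 0.0345]
[   0  155  158   60 4712] c [0.4852 0.3221] size [63.7 19. ] ang 1.2 rel fwd/left [0.0387 0.0717] frame [-0.0211  0.0733]
[  178   165   152    80 11638] c [0.5565 0.3246] size [61.3 35. ] ang 10.2 rel fwd/left [0.0284 0.001 ] frame [0.0479 0.0551]
```

View pics/w4.png

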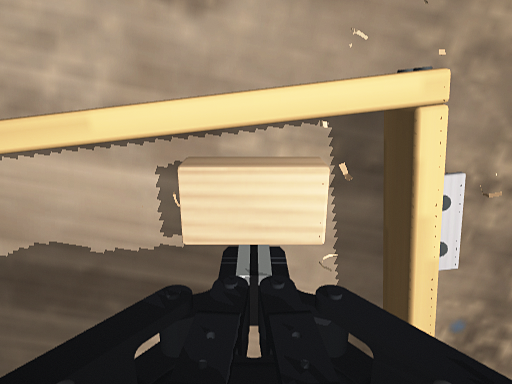

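The block lies at frame (0.048, 0.055), clear of the walls, with its top at columns 178–328 and rows 165–244. I'll back off, lift and go behind the strip.

Request:
jog_arm(
  grip=[0,0,0,0,0,0,0,0,0,0,0,0],
  linear=[
    [0.0035,-0.02,0],
    [0,0,0.035],
    [0,0,0.035],
    [-0.013,-0.053,0],
    [-0.013,-0.053,0],
    [-0.013,-0.053,0],
    [-0.013,-0.053,0],
    [-0.013,-0.053,0],
    [-0.013,-0.053,0],
    [-0.014,-0.051,0],
    [0,0,0],
    [0,0,0],
  ],
  yaw=[0,0,0,0.0245,0.0245,0.0245,0.0245,0.0245,0.0245,0.0245,0,0],
)

```text
clock: 9.05
tool_pos: [0.4739, -0.0934, 0.2506]
tool_rot: [-1.804, -2.572, -0.0]
contact_force: [0.5, 1.4, -0.7]
grip_width: -0.0001
grip_force: 0.0
```

```bash
python3 - <<'E'
from h import *
wristblob('w5',.014,800)
E
```

```text
tool 9.05 [ 0.4739 -0.0934  0.2506] yaw 109.90797929697978 F [ 0.5159  1.4095 -0.6614]
[ 220   52  292  114 9489] c [ 0.5206 -0.0128] size [189.6  53.1] ang 14.2 rel fwd/left [ 0.0599 -0.0713] frame [-0.0835 -0.2576]
[ 212  122   79   35 2364] c [ 0.456 -0.052] size [48.8 19.5] ang 16.4 rel fwd/left [0.0451 0.0027] frame [-0.1566 -0.2766]
[ 365  134  131   70 3114] c [ 0.5722 -0.0311] size [97.5 27.2] ang 7.2 rel fwd/left [ 0.0251 -0.1137] frame [-0.0393 -0.2901]
[ 225  158  211   60 4184] c [ 0.5177 -0.0635] size [144.9  22.4] ang 3.4 rel fwd/left [ 0.0132 -0.0513] frame [-0.1009 -0.3054]
[ 179  162  120   70 2234] c [ 0.4604 -0.1038] size [36.5 89. ] ang 76.7 rel fwd/left [-0.0051  0.0162] frame [-0.1673 -0.3275]
[ 382  244  130   50 2048] c [ 0.6171 -0.0946] size [100.7  28.8] ang 8.1 rel fwd/left [-0.0499 -0.1343] frame [-0.0145 -0.3637]
[ 412  289   50   45 1264] c [ 0.6287 -0.1235] size [32.9 42.1] ang 42.0 rel fwd/left [-0.0809 -0.1353] frame [-0.0118 -0.3947]
```

View pics/w5.png

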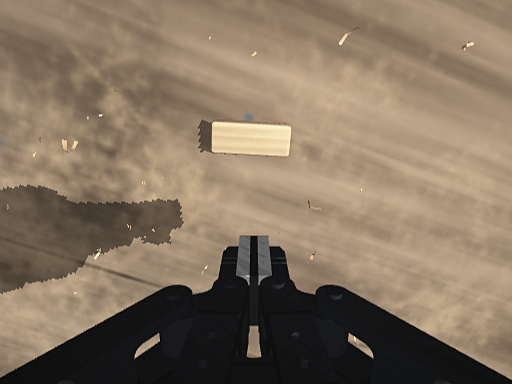

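The strip is at (0.456, −0.052), heading 106.4°, with its top at columns 212–291 and rows 122–157. I'll align with it and plan a right-then-left S-curve past the near wall tip.

```bash
python3 - <<'E'
from h import *
d=.021;C=np.array([.456,-.052]);h=np.radians(106.4)
tool=(*(C-.024*np.array([np.cos(h),np.sin(h)])),h)
print(tool)
W=np.array([.502,.105]);Rr=.08
cur=arcplan(C,h,d,W,Rr,.0105,tool,-1)
h2=cur[2];C2=cur[:2]+d*np.array([np.cos(h2),np.sin(h2)])
G=f2w((-.05,.055));arcplan(C2,h2,d,G,Rr,.0105,cur,1)
print('near end at W',w2f(W+.025*np.array([-np.sin(h2),np.cos(h2)])))
E
```

```text
(np.float64(0.46277619496422906), np.float64(-0.07502353538896138), np.float64(1.8570303241219668))
lin [[-0.005, 0.011, 0], [-0.004, 0.009, 0], [-0.002, 0.009, 0], [-0.001, 0.009, 0], [-0.001, 0.01, 0], [0.001, 0.009, 0], [0.004, 0.009, 0], [0.004, 0.01, 0], [0.004, 0.009, 0], [0.004, 0.01, 0], [0.004, 0.009, 0], [0.004, 0.01, 0], [0.003, 0.009, 0], [0.004, 0.009, 0], [0.004, 0.01, 0], [0.004, 0.009, 0], [0.004, 0.01, 0]]
yaw [-0.113, -0.114, -0.113, -0.114, -0.113, -0.113, -0.0, -0.0, -0.0, -0.0, -0.0, -0.0, -0.0, -0.0, -0.0, -0.0, -0.0]
end C [0.502 0.105] frame [-0.0674 -0.1395] h 67.41957961085487
lin [[0.005, 0.008, 0], [0.005, 0.008, 0], [0.003, 0.009, 0], [0.002, 0.009, 0], [0.002, 0.01, 0], [-0.0, 0.009, 0], [-0.003, 0.01, 0], [-0.003, 0.01, 0], [-0.003, 0.01, 0], [-0.003, 0.009, 0], [-0.003, 0.01, 0], [-0.003, 0.01, 0], [-0.003, 0.01, 0], [-0.003, 0.01, 0], [-0.003, 0.009, 0], [-0.003, 0.01, 0], [-0.003, 0.01, 0], [-0.003, 0.01, 0], [-0.003, 0.009, 0], [-0.003, 0.01, 0]]
yaw [0.115, 0.115, 0.115, 0.114, 0.115, 0.115, 0.0, 0.0, 0.0, 0.0, 0.0, 0.0, 0.0, 0.0, 0.0, 0.0, 0.0, 0.0, 0.0, 0.0]
end C [0.4628 0.2963] frame [-0.05   0.055] h 106.92868494717506
near end at W [-0.0868 -0.1237]
```

Request:
jog_arm(
  grip=[0,0,0,0,0,0,0,0],
  linear=[
    [-0.004,0.002,-0.025],
    [-0.003,0,-0.025],
    [0,0,-0.02],
    [-0.001,0.0055,0],
    [-0.001,0.0055,0],
    [-0.0021,0.0054,0],
    [0,0,0],
    [0,0,0],
  ],
  yaw=[-0.031,-0.03,0,0,0,0,0,0],
)

```text
clock: 10.1
tool_pos: [0.4633, -0.0745, 0.1812]
tool_rot: [1.878, 2.517, 0.0]
contact_force: [-0.3, 0.5, 0.1]
grip_width: -0.0
grip_force: 0.0
```

```bash
python3 - <<'E'
from h import *
wristblob('w6',.014,800)
E
```

```text
tool 10.1 [ 0.4633 -0.0745  0.1812] yaw 106.5413458777453 F [-0.3254  0.5127  0.1012]
[  179    83   333   137 18497] c [ 0.4858 -0.0159] size [ 51.8 146.9] ang 87.9 rel fwd/left [ 0.0499 -0.0382] frame [-0.1177 -0.2506]
[ 199  190  112   41 4323] c [ 0.456  -0.0521] size [48.9 18.9] ang 16.5 rel fwd/left [0.0236 0.0006] frame [-0.1566 -0.2767]
[431 215  81  31 890] c [ 0.5528 -0.0341] size [41.4  7.3] ang 2.3 rel fwd/left [ 0.0133 -0.0973] frame [-0.0587 -0.2874]
[ 269  218  218   70 5470] c [ 0.519  -0.0584] size [106.3  23.5] ang 1.0 rel fwd/left [-0.0003 -0.058 ] frame [-0.0981 -0.3009]
```

Request:
jog_arm(
  grip=[0,0,0,0,0,0,0,0,0,0,0,0,0],
  linear=[
    [-0.0009,0.003,0],
    [-0.0041,0.008,0],
    [-0.004,0.009,0],
    [-0.002,0.009,0],
    [-0.001,0.009,0],
    [-0.001,0.01,0],
    [0.001,0.009,0],
    [0.004,0.009,0],
    [0.004,0.01,0],
    [0.004,0.009,0],
    [0.004,0.01,0],
    [0.004,0.009,0],
    [0,0,0],
  ],
  yaw=[0,-0.113,-0.114,-0.113,-0.114,-0.113,-0.113,0,0,0,0,0,0],
)

```text
clock: 11.78
tool_pos: [0.4714, 0.0301, 0.1807]
tool_rot: [2.61, 1.749, 0.0]
contact_force: [0.1, 0.2, 0.8]
grip_width: -0.0001
grip_force: 0.0
```

```bash
python3 - <<'E'
from h import *
wristblob('w7',.014,800)
E
```

```text
tool 11.775 [0.4714 0.0301 0.1807] yaw 67.63847534028208 F [0.1313 0.2001 0.8428]
[   0    0   53   55 1713] c [0.4285 0.154 ] size [12.5 20.2] ang 16.0 rel fwd/left [0.0982 0.0868] frame [-0.1238 -0.0715]
[  60    0  243  110 5586] c [0.4762 0.1238] size [ 11.4 103. ] ang 87.5 rel fwd/left [0.0884 0.0313] frame [-0.0868 -0.1141]
[ 356  108  132   48 1579] c [0.5561 0.058 ] size [ 7.7 54.1] ang 84.9 rel fwd/left [ 0.0579 -0.0677] frame [-0.0292 -0.2001]
[ 199  192  112   43 4257] c [0.4797 0.0504] size [19.7 49. ] ang 66.7 rel fwd/left [0.0219 0.0001] frame [-0.1045 -0.1853]
[ 302  245  120   48 1939] c [0.5148 0.0074] size [19.1 57.4] ang 84.3 rel fwd/left [-0.0046 -0.0488] frame [-0.0832 -0.2367]
```

Tracking well. Next is the rest of the straight, then the left arc into the frame.

Request:
jog_arm(
  grip=[0,0,0,0,0,0,0,0,0,0,0,0,0,0,0,0,0,0,0,0],
  linear=[
    [0.002,0.005,0],
    [0.004,0.009,0],
    [0.004,0.0095,0],
    [0.004,0.0095,0],
    [0.004,0.0095,0],
    [0.004,0.0095,0],
    [0.005,0.008,0],
    [0.005,0.008,0],
    [0.003,0.009,0],
    [0.002,0.009,0],
    [0.002,0.01,0],
    [0,0.009,0],
    [-0.003,0.01,0],
    [-0.003,0.01,0],
    [-0.003,0.01,0],
    [-0.003,0.009,0],
    [-0.003,0.01,0],
    [-0.003,0.01,0],
    [-0.0015,0.005,0],
    [0,0,0],
  ],
  yaw=[0,0,0,0,0,0,0.115,0.115,0.115,0.114,0.115,0.115,0,0,0,0,0,0,0,0],
)

```text
clock: 14.32
tool_pos: [0.4905, 0.1989, 0.1807]
tool_rot: [1.867, 2.527, 0.0]
contact_force: [-0.2, 0.2, -0.4]
grip_width: -0.0001
grip_force: 0.0
```

```bash
python3 - <<'E'
from h import *
wristblob('w8',.014,800)
E
```

```text
tool 14.325 [0.4905 0.1989 0.1807] yaw 107.07891907430813 F [-0.2149  0.1578 -0.3529]
[  37    0   69  249 8007] c [0.4027 0.2305] size [ 13.4 100.9] ang 16.4 rel fwd/left [0.056  0.0746] frame [-0.1265  0.0092]
[ 445    0   67   59 3440] c [0.5433 0.3158] size [26.2 19.8] ang 17.0 rel fwd/left [ 0.0963 -0.0848] frame [0.0327 0.0506]
[   0  124   59   80 2979] c [0.3838 0.2126] size [24.1 34.1] ang 15.9 rel fwd/left [0.0445 0.098 ] frame [-0.1497 -0.0025]
[ 124  132  138  108 5851] c [0.4554 0.2229] size [57.1 48.2] ang 15.2 rel fwd/left [0.0333 0.0265] frame [-0.0782 -0.0131]
[ 200  195  142   98 5877] c [0.4951 0.2158] size [40.  72.1] ang 74.2 rel fwd/left [ 0.0149 -0.0093] frame [-0.0422 -0.0313]
[ 365  287  105   51 1870] c [0.5748 0.1955] size [16.4 55.7] ang 75.9 rel fwd/left [-0.028  -0.0795] frame [ 0.0282 -0.0738]
```

Request:
jog_arm(
  grip=[0,0,0,0,0,0,0,0,0,0],
  linear=[
    [-0.0015,0.005,0],
    [-0.003,0.0095,0],
    [-0.003,0.0095,0],
    [-0.003,0.0095,0],
    [-0.003,0.0095,0],
    [-0.003,0.0095,0],
    [-0.003,0.0095,0],
    [-0.003,0.0095,0],
    [-0.0015,0.005,0],
    [0,0,0],
  ],
  yaw=[0,0,0,0,0,0,0,0,0,0],
)

```text
clock: 15.62
tool_pos: [0.4665, 0.2753, 0.1807]
tool_rot: [-1.867, -2.527, -0.0]
contact_force: [0.6, -0.2, 0.9]
grip_width: 0.0001
grip_force: 0.0
```

```bash
python3 - <<'E'
from h import *
wristblob('w9',.014,800)
E
```

```text
tool 15.625 [0.4665 0.2753 0.1807] yaw 107.07973697465205 F [ 0.5539 -0.2448  0.9031]
[   59   112   453    34 14209] c [0.4613 0.3361] size [185.7  12.8] ang 16.6 rel fwd/left [ 0.0596 -0.0129] frame [-0.04    0.0935]
[  28  144   33   72 1636] c [0.3674 0.2843] size [13.8 32. ] ang 14.2 rel fwd/left [0.0376 0.0921] frame [-0.1448  0.0709]
[  65  145   45  108 3112] c [0.3879 0.2808] size [13.4 49.4] ang 16.6 rel fwd/left [0.0283 0.0735] frame [-0.1262  0.0616]
[ 212  147  145   40 2081] c [0.4653 0.3226] size [62.5  9.4] ang 4.8 rel fwd/left [ 0.0456 -0.0127] frame [-0.0401  0.0795]
[ 414  174   98   87 6899] c [0.5534 0.3229] size [46.7 36.4] ang 10.3 rel fwd/left [ 0.02   -0.0971] frame [0.0445 0.0545]
[ 200  194  112   42 4453] c [0.4598 0.2961] size [49.  19.5] ang 17.1 rel fwd/left [0.0218 0.0003] frame [-0.053   0.0556]
```

View pics/w9.png

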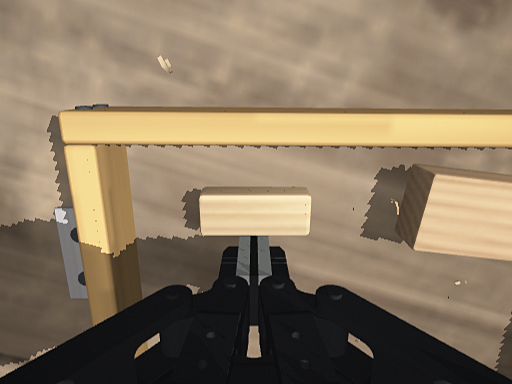

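The strip is at frame (−0.053, 0.056), square to the frame and clear of the block, with its top at columns 200–310 and rows 194–235. Next is the wedge.

Request:
jog_arm(
  grip=[0,0,0,0,0,0,0,0,0,0,0,0,0,0,0],
  linear=[
    [0.006,-0.019,0],
    [0,0,0.035],
    [0,0,0.035],
    [0.006,-0.0535,0],
    [0.006,-0.0535,0],
    [0.006,-0.0535,0],
    [0.006,-0.0535,0],
    [0.006,-0.0535,0],
    [0.006,-0.0535,0],
    [0.006,-0.0535,0],
    [0.006,-0.0535,0],
    [0.006,-0.0535,0],
    [0.005,-0.0535,0],
    [0,0,0],
    [0,0,0],
  ],
  yaw=[0,0,0,-0.047,-0.047,-0.047,-0.047,-0.047,-0.047,-0.047,-0.047,-0.047,-0.047,0,0],
)

```text
clock: 17.55
tool_pos: [0.5308, -0.2797, 0.2503]
tool_rot: [-2.405, -2.02, 0.0]
contact_force: [0.4, -0.0, 0.2]
grip_width: 0.0001
grip_force: 0.0
```

```bash
python3 - <<'E'
from h import *
wristblob('w10',.024,800)
E
```

```text
tool 17.55 [ 0.5308 -0.2797  0.2503] yaw 80.0420325041437 F [ 0.3555 -0.0206  0.1922]
[ 381   50   78   69 2620] c [ 0.6353 -0.2224] size [38.3 42.6] ang 88.8 rel fwd/left [ 0.0746 -0.0931] frame [-0.0338 -0.4914]
[ 178  109  137   41 3769] c [ 0.534  -0.2278] size [23.3 80. ] ang 80.0 rel fwd/left [0.0517 0.0058] frame [-0.1324 -0.4674]
[  26  157  160  109 6799] c [ 0.441  -0.2564] size [75.9 83.6] ang 25.3 rel fwd/left [0.0075 0.0924] frame [-0.2297 -0.4681]
[ 475  173   37   77 2225] c [ 0.6793 -0.3088] size [22.4 53.2] ang 3.1 rel fwd/left [-0.0029 -0.1514] frame [-0.0165 -0.5868]
[ 246  199   74   41 1484] c [ 0.547 -0.288] size [27.6 46.5] ang 80.0 rel fwd/left [-0.0053 -0.0175] frame [-0.1372 -0.5289]
[ 389  287   60   51 1394] c [ 0.6344 -0.3733] size [26.3 53.3] ang 48.7 rel fwd/left [-0.0743 -0.1183] frame [-0.0781 -0.6357]
```

View pics/w10.png

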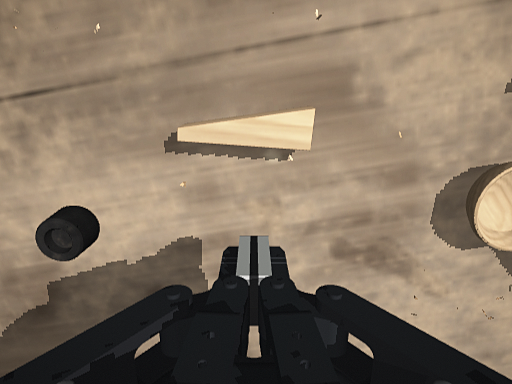

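The wedge has its wide end at right (315,108)–(310,150), its narrow end at left (178,125)–(178,142), and its straight side facing the fingers. The stop is at (68,233), well clear. I'll fit the straight edge.

```bash
python3 - <<'E'
from h import *
s=get_state();c=cam('wrist',s);im=cv2.imread('pics/w10.png');b,g,r=[im[:,:,i].astype(int) for i in range(3)]
m=((r-b>45)&(r>180)).astype(np.uint8)
m=cv2.morphologyEx(m,cv2.MORPH_OPEN,np.ones((3,3)))>0
q=[q for q,st,ce in blobs(im,m,800) if abs(ce[0]-250)<40 and abs(ce[1]-130)<20][0]
cols=range(186,304,2);E=plane(c,[(u,np.where(q[:,u])[0].max()+.5) for u in cols],.024);T=plane(c,[(u,np.where(q[:,u])[0].min()-.5) for u in cols],.024)
for nm,P in(('near',E),('far',T)):
    vx,vy,x0,y0=cv2.fitLine((P*1000).astype(np.float32),cv2.DIST_HUBER,0,.01,.01).ravel();print(nm,np.degrees(np.arctan(vy/vx)),x0,y0)
ctr=plane(c,np.argwhere(q)[:,::-1],.024).mean(0);h=yawof(s);d=ctr-s['tool_pos'][:2];print('centroid',ctr)
print(plane(c,[(178,142),(178,125),(315,108),(310,150)],.024))
E
```

```text
near -14.003165 531.7467 -236.03275
far -1.9594375 532.9315 -220.01378
centroid [ 0.5405 -0.2289]
[[ 0.4934 -0.2274]
 [ 0.4958 -0.2177]
 [ 0.576  -0.2218]
 [ 0.5701 -0.2456]]
```

Request:
jog_arm(
  grip=[0,0,0,0,0,0,0,0],
  linear=[
    [0,0,-0.025],
    [0,0,-0.025],
    [0,0,-0.02],
    [0.001,0.007,0],
    [0.001,0.007,0],
    [0.001,0.007,0],
    [0.0009,0.0065,0],
    [0,0,0],
  ],
  yaw=[-0.035,-0.035,0,0,0,0,0,0],
)

```text
clock: 18.6
tool_pos: [0.5358, -0.251, 0.1812]
tool_rot: [2.473, 1.937, 0.0]
contact_force: [-0.6, -0.2, -0.6]
grip_width: 0.0002
grip_force: 0.0
```

```bash
python3 - <<'E'
from h import *
s=get_state();h=yawof(s);t=s['tool_pos'][:2];d=.020
print(t,np.degrees(h),s['tool_pos'][2])
C=np.array([.5405,-.2289]);H=np.array([[np.cos(h),np.sin(h)],[-np.sin(h),np.cos(h)]]);print(H@(C-t))
arcplan(C,h,d,f2w((.007,-.03)),.2,.0105,(*t,h))
E
```

```text
[ 0.5358 -0.251 ] 76.15025189398412 0.18115138775397568
[0.0226 0.0007]
lin [[0.003, 0.012, 0], [0.003, 0.01, 0], [0.002, 0.01, 0], [0.002, 0.01, 0], [0.001, 0.01, 0], [-0.0, 0.01, 0], [-0.0, 0.011, 0], [-0.001, 0.01, 0], [0.0, 0.01, 0], [0.0, 0.01, 0], [0.0, 0.011, 0], [-0.0, 0.01, 0], [-0.0, 0.01, 0], [-0.0, 0.01, 0], [-0.0, 0.011, 0], [-0.0, 0.01, 0], [-0.001, 0.01, 0], [0.0, 0.01, 0], [0.0, 0.011, 0], [0.0, 0.01, 0], [-0.0, 0.01, 0], [-0.0, 0.01, 0], [-0.0, 0.011, 0], [-0.0, 0.01, 0], [-0.001, 0.01, 0], [0.0, 0.011, 0], [0.0, 0.01, 0], [0.0, 0.01, 0], [0.0, 0.01, 0], [-0.0, 0.011, 0], [-0.0, 0.01, 0], [-0.0, 0.01, 0], [-0.0, 0.01, 0], [-0.001, 0.011, 0], [0.0, 0.01, 0], [0.0, 0.01, 0], [0.0, 0.01, 0], [0.0, 0.011, 0], [-0.0, 0.01, 0], [-0.0, 0.01, 0], [-0.0, 0.01, 0], [-0.0, 0.011, 0], [-0.001, 0.01, 0], [0.0, 0.01, 0], [0.0, 0.01, 0]]
yaw [0.051, 0.05, 0.051, 0.05, 0.051, -0.0, -0.0, -0.0, -0.0, -0.0, -0.0, -0.0, -0.0, -0.0, -0.0, -0.0, -0.0, -0.0, -0.0, -0.0, -0.0, -0.0, -0.0, -0.0, -0.0, -0.0, -0.0, -0.0, -0.0, -0.0, -0.0, -0.0, -0.0, -0.0, -0.0, -0.0, -0.0, -0.0, -0.0, -0.0, -0.0, -0.0, -0.0, -0.0, -0.0]
end C [0.5418 0.2313] frame [ 0.007 -0.03 ] h 90.62545756817372
```

Request:
jog_arm(
  grip=[0,0,0,0,0,0,0,0,0,0,0,0,0,0],
  linear=[
    [0.0007,0.0027,0],
    [0.0023,0.0093,0],
    [0.003,0.01,0],
    [0.002,0.01,0],
    [0.002,0.01,0],
    [0.001,0.01,0],
    [0,0.0104,0],
    [0,0.0104,0],
    [0,0.0104,0],
    [0,0.0104,0],
    [0,0.0104,0],
    [0,0.0104,0],
    [0,0.005,0],
    [0,0,0],
  ],
  yaw=[0,0.051,0.05,0.051,0.05,0.051,0,0,0,0,0,0,0,0],
)

```text
clock: 20.35
tool_pos: [0.5465, -0.1317, 0.1806]
tool_rot: [-2.209, -2.233, 0.0]
contact_force: [0.0, -0.8, 1.4]
grip_width: 0.0001
grip_force: 0.0
```

```bash
cat >> h.py <<'E'
def wedge(s,c,im):
    b,g,r=[im[:,:,i].astype(int) for i in range(3)];m=cv2.morphologyEx(((r-b>45)&(r>180)).astype(np.uint8),cv2.MORPH_OPEN,np.ones((5,5)))>0
    m[:,:150]=0;m[:,360:]=0;m[245:]=0;m[:150]=0
    for q,st,ce in blobs(im,m,1500):
        ctr=plane(c,np.argwhere(q)[:,::-1],.024).mean(0);h=yawof(s)
        cols=range(st[0]+12,st[0]+st[2]-14,2);E=plane(c,[(u,np.where(q[:,u])[0].max()+.5) for u in cols if q[:,u].any()],.024)
        vx,vy,x0,y0=cv2.fitLine((E*1000).astype(np.float32),cv2.DIST_HUBER,0,.01,.01).ravel()
        H=np.array([[np.cos(h),np.sin(h)],[-np.sin(h),np.cos(h)]]);print('wedge',st,ctr,'rel',H@(ctr-s['tool_pos'][:2]),'edge',np.degrees(np.arctan(vy/vx)),'frame',w2f(ctr))
E
python3 - <<'E'
from h import *
wedge(*wristblob('w11',.024,99999))
E
```

```text
tool 20.35 [ 0.5465 -0.1317  0.1806] yaw 90.63315079726858 F [ 0.0144 -0.7828  1.3965]
wedge [ 150  192  185   53 6498] [ 0.5468 -0.1106] rel [ 0.021  -0.0005] edge 0.63044775 frame [-0.0865 -0.3589]
```

Request:
jog_arm(
  grip=[0,0,0,0,0,0,0,0,0,0,0,0,0,0,0,0,0,0,0,0],
  linear=[
    [0,0.005,0],
    [-0.0001,0.0105,0],
    [-0.0001,0.0105,0],
    [-0.0001,0.0105,0],
    [-0.0001,0.0105,0],
    [-0.0001,0.0105,0],
    [-0.0001,0.0105,0],
    [-0.0001,0.0105,0],
    [-0.0001,0.0105,0],
    [-0.0001,0.0105,0],
    [-0.0001,0.0105,0],
    [-0.0001,0.0105,0],
    [-0.0001,0.0105,0],
    [-0.0001,0.0105,0],
    [-0.0001,0.0105,0],
    [-0.0001,0.0105,0],
    [-0.0001,0.0105,0],
    [-0.0001,0.0105,0],
    [0,0.005,0],
    [0,0,0],
  ],
  yaw=[0,0,0,0,0,0,0,0,0,0,0,0,0,0,0,0,0,0,0,0],
)

```text
clock: 22.9
tool_pos: [0.5448, 0.0568, 0.1807]
tool_rot: [-2.209, -2.234, -0.0]
contact_force: [-0.5, 0.1, 0.7]
grip_width: 0.0002
grip_force: 0.0
```

```bash
python3 - <<'E'
from h import *
wedge(*wristblob('w12',.024,99999))
E
```

```text
tool 22.9 [0.5448 0.0568 0.1807] yaw 90.6358536985666 F [-0.5077  0.1377  0.7104]
wedge [ 150  192  185   53 6498] [0.5451 0.0777] rel [ 0.0209 -0.0005] edge 0.6261035 frame [-0.034 -0.178]
```

Request:
jog_arm(
  grip=[0,0,0,0,0,0,0,0,0,0,0,0,0,0,0,0,0],
  linear=[
    [0,0.005,0],
    [-0.0001,0.0105,0],
    [-0.0001,0.0105,0],
    [-0.0001,0.0105,0],
    [-0.0001,0.0105,0],
    [-0.0001,0.0105,0],
    [-0.0001,0.0105,0],
    [-0.0001,0.0105,0],
    [-0.0001,0.0105,0],
    [-0.0001,0.0105,0],
    [-0.0001,0.0105,0],
    [-0.0001,0.0105,0],
    [-0.0001,0.0105,0],
    [-0.0001,0.0105,0],
    [-0.0001,0.0105,0],
    [0,0.004,0],
    [0,0,0],
  ],
  yaw=[0,0,0,0,0,0,0,0,0,0,0,0,0,0,0,0,0],
)

```text
clock: 25.08
tool_pos: [0.5434, 0.2127, 0.1807]
tool_rot: [-2.209, -2.234, -0.0]
contact_force: [0.6, 1.1, -0.1]
grip_width: 0.0002
grip_force: 0.0
```

```bash
python3 - <<'E'
from h import *
wedge(*wristblob('w13',.024,99999))
E
```

```text
tool 25.075 [0.5434 0.2127 0.1807] yaw 90.62850311133461 F [ 0.5746  1.1364 -0.124 ]
wedge [ 150  192  185   53 6509] [0.5436 0.2336] rel [ 0.021  -0.0004] edge 0.6172324 frame [ 0.0094 -0.0282]
```

The wedge is in. I'll back off, lift, pull clear toward the right and check from the top camera.

Request:
jog_arm(
  grip=[0,0,0,0,0,0,0,0,0,0],
  linear=[
    [0,-0.02,0],
    [0,0,0.04],
    [0,0,0.04],
    [0,-0.05,0.02],
    [0,-0.06,0.02],
    [0,-0.06,0],
    [0,-0.06,0],
    [0,-0.06,0],
    [0,0,0],
    [0,0,0],
  ],
  yaw=[0,0,0,0,0,0,0,0,0,0],
)

```text
clock: 26.38
tool_pos: [0.5429, -0.0978, 0.3003]
tool_rot: [-2.212, -2.23, 0.0]
contact_force: [-0.8, 0.8, -0.6]
grip_width: -0.0003
grip_force: 0.0
```

```bash
python3 - <<'E'
from h import *
im=np.ascontiguousarray(snapshot('top')[:,:,::-1]);cv2.imwrite('pics/top1.png',cv2.resize(im[110:280,115:365],None,fx=3.2,fy=3.2,interpolation=2));print(get_state()['clock'])
E
```

```text
26.425
```

View pics/top1.png

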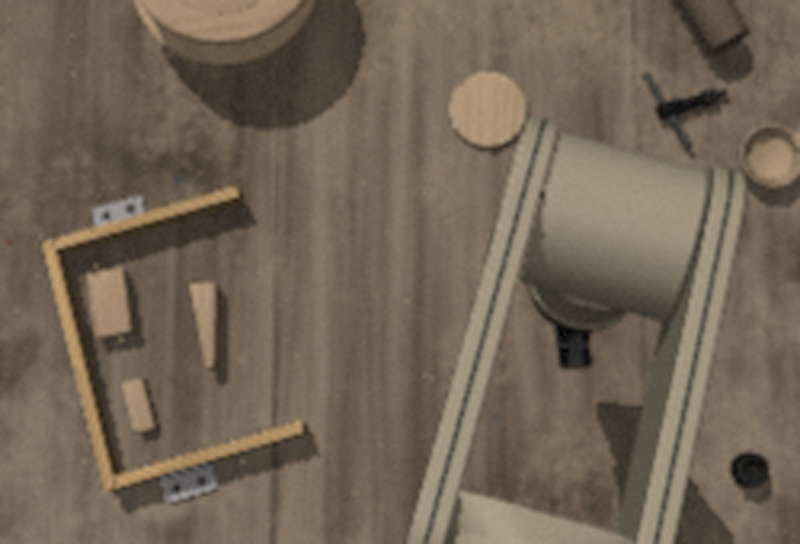

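The crop shows all three offcuts flat inside the frame: block at (110,302), strip at (138,405), wedge at (208,320). The disc, key and stop are where they were, and the arm is clear.

```bash
python3 -c "
from cell import ticket
print(ticket.finish_job())"
```

```text
the job is handed in; nothing more can be done
None
```

The block, strip and wedge were swept along the bench into the catch frame and lie flat and wholly inside it; the stop, disc and key look unmoved, and I handed the job in at about 26 s of the 67 s allowed.

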